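# Lay the bento lid rim-down and press it closed

## Task

Close the bento box that sits in the carriage of the lid press: take the larger of the two square lids out of the wooden rack and lay it rim-down, flat, in the recess at the top of the box, then slide the carriage all the way under the press head. After that push the press plunger down to its stop and let it come back up; leave the smaller lid in the rack and everything else on the table where it is.

Things in the scene. Friction and masses are not known exactly. Their poses are not given: they have to be found in the camera images.
- lid: Larger mustard lid: square plate 104 x 104 x 4 mm with a square rim (74 mm across, walls 3 mm) standing 10 mm out of one face; 14 mm thick in all, 90 g. Origin at the plate's centre; z points out of the smooth face, the rim to -z; x, y along the sides. Starts on edge in a rack slot, lower edge 10 mm and top edge 114 mm above the table. Laid correctly, z points up.
- small_lid: The smaller lid, same shape and material, plate 80 x 80 mm, rim 50 mm across; stands on edge in the other slot of the rack. Leave it there.
- rack: Fixed wooden rack, 100 (x) x 150 (y) mm, origin under its centre. Two slots along its x axis at y = -40 and +40 mm, 17 mm wide, floor 10 mm and walls' top 35 mm above the table.
- recess (a point): Centre of the recess in the top of the bento box fixed in the carriage, at ledge level, 60 mm above the table. Box 124 x 124 mm, rim top at 68 mm, rim wall 5 mm. Recess 114 x 114 mm, 8 mm deep; its floor is a ledge 13 mm wide all round an 88 x 88 mm opening (38 mm deep) that takes the lid's rim. The carriage slides along -y to the press head; x, y along the box's sides, z up.
- push_tab (a point): Middle of the top edge of the upright steel push tab at the carriage's tail, on its outer (+y) face: 70 mm wide (along x), 6 mm thick, top 60 mm above the table, 108 mm from the recess's centre along +y; axes as for recess.
- carriage (a joint): Slide of the carriage in m: 0 fully out, 0.16 at its stop under the press head. Starts at 0 to 0.03; about 2 N of friction.
- plunger (a joint): Stroke of the press plunger in m: 0 up at rest, 0.02 at its lower stop; spring, about 2.5 N at first and 8.5 N at the stop.
- plunger_top (a point): Centre of the top of the plunger's round black head (48 mm across), 186 mm above the table at rest, 160 mm along -y from the recess of the fully-out carriage. Under it: press arm 127 to 147 mm above the table, 50 mm wide, and a 60 mm round pad, underside at 86 mm. Behind it, 85 mm further along -y, the column, 70 mm wide, 147 mm tall.
- jar: Bystander: glass jar with steel cap, 50 mm across, 75 mm tall, origin under its centre.
- tier: Bystander: open mustard bento tier, 124 x 124 x 50 mm, origin under its centre.
- pitcher: Bystander: glass soy pitcher with black flip cap and a handle, 72 mm across, 108 mm tall, origin under its centre.
- spatula: Bystander: wooden spatula lying flat, 260 mm long along its x.
- tongs: Bystander: steel tongs lying flat, 220 mm long along x, 50 mm wide, 16 mm tall.
- bowl: Bystander: white ceramic bowl with clip-on plastic lid, 116 mm across, 53 mm tall, origin under its centre.
Things that resemble listed ones, but are neither listed nor needed, are in the scene too. What is shaped like the rack but blue or turquoise is not meant.

How it is judged:
On the way, in this order (a step that is already met when the one before it is completed fails the run):
1. the larger lid lies flat in the recess, rim down (horizontal distance between lid and recess below 0.009 m and z of lid in the frame of recess between -0.001 and 0.0045 m and angle between lid's own z axis and vertical below 0.06 rad and value of joint carriage below 0.12 m), for 0.2 s.
2. the carriage is at its stop under the press head (value of joint carriage above 0.154 m), for 0.2 s.
3. the plunger is pressed down to its stop over the closed box (value of joint plunger above 0.018 m and value of joint carriage above 0.154 m), for 0.1 s.
At the end, for the whole second after the job is handed in: The larger lid rests on the recess ledge (within 2.5 mm) rim down, flat within 0.06 rad, within 9 mm of the centre, at rest; the carriage is within 6 mm of its stop under the head; the plunger is back up (within 3 mm); the smaller lid stands in the rack (horizontal distance between lid and recess below 0.009 m and z of lid in the frame of recess between -0.001 and 0.0045 m and angle between lid's own z axis and vertical below 0.06 rad and value of joint carriage above 0.154 m and value of joint plunger below 0.003 m and linear speed of lid below 0.02 m/s and horizontal distance between small_lid and rack below 0.08 m and height (world z) of small_lid above 0.04 m); the robot touches nothing.
It fails at once if the smaller lid is taken from its place (moved over 30 mm) (distance of small_lid from where it was at the start of the episode above 0.03 m).
It fails at once if a bystander is pushed over 30 mm from its place (distance of any of jar, tier, pitcher, spatula, tongs, bowl from where it was at the start of the episode above 0.03 m).
It also fails if it takes over 54 s, if anything falls off the work surface, if the arm or the gripper's body presses on something with over 40 N, if the wrist force passes 120 N, or if a joint passes its speed limit or range.

## Robot

A 6-joint arm with a two-finger parallel gripper is mounted at the origin on the work surface. World frame = base frame: x ahead of the robot, y to its left, z up, the work surface at z = 0. Lengths are in m, angles in rad, forces in N, time in s.
With the tool pointing down it reaches from about 0.3 to 0.95 m from the base axis. Payload 3.1 kg.
Tool frame: the origin (TCP) lies on the centre line of the jaws, within the pads' length; the fingertips stand 8 mm ahead of it and the grasp point (between the pads) lies 11 mm behind it; z points along the fingers, y is the line along which they close (so a half turn about z gives the same grasp; the last joint's range is limited). The gripper opens to 85 mm and grips with 20 to 120 N. Pads are 22 mm wide; open, the fingers measure 114 mm over their backs; the gripper's body (76 mm by 85 mm) begins 54 mm behind the grasp point. The pads swing forward as they close: fully open they stand 13 mm farther back than shut.
Start: joints at [-1.218, 0.308, 1.634, -0, 1.2, -0.07], TCP at [0.256, -0.57, 0.239] pointing down, gripper open.
Joint ranges: [-3.06, 3.06], [-0.79, 1.96], [0.05, 2.63], [-1.19, 4.34], [0.05, 2.64], [-2.94, 2.94]. Speed limits (rad/s): [2.79, 2.79, 3.14, 3.14, 3.14, 3.14].

## Interface

Orientations are given as a unit quaternion [x, y, z, w].
In Python, from cell import bot gives the robot as it stands.
- The arm moves only by the tool servo_tool, never from a script. Its argument "commands" is a list of rows, each a list of 2 entries, a list of its own where there are three numbers: the shift along the world's x, y, z scaled (see below), then the turn, a rotation vector about the world's x, y, z scaled (see below). A call has 1 to 5 rows; each row shifts and turns the commanded pose from where the row before left it; what a row does not reach is not made up. The controller multiplies each number of a shift by 0.2 m and each number of a turn by pi/2 rad. A row lasts 1/12 s, in which the tool goes at most 41.7 mm and 7.16 degrees, less where a joint would pass 70% of its speed; a pose out of reach is approached as far as the arm can. A call with a number of a shift or a turn outside -1 to 1 is refused whole. A call with a gripper value outside its range is refused whole. "hand" is the opening, from 0 (shut) to 1 (fully open), set as the call begins (left out, the last holds). The fingers move at their own pace and stop on an object; "squeeze" is the grip in N (left out, the last holds). Time passes only in rows, so rows that do not move let the fingers close. It gives the time, the measured TCP pose, the force, the opening and the grip force at its end, in the units of the state.
- bot.state(): the state, without advancing time (a new reading comes with each control period).
- bot.capture(name): name is "scene" or "side" or "wrist"; returns a dict with "frame" (384x512x3 uint8, blue, green, red), "z_map" (384x512 float32, m along the optical axis (not along the pixel's ray), 0 where there is no reading), "fx", "fy", "cx", "cy" (pixels), "world_to_cam" (4x4, takes a point from world to camera coordinates); the wrist camera has in their place "T_tool_cam" (4x4, takes a point from camera to tool coordinates, whose origin is the TCP and whose axes are the flange's). Camera axes: x right, y down, z forward; pixel columns grow to the right and rows downward; lengths in m; the calibration is good to about 2 mm. A picture is of the moment at which its call begins: read the wrist's pose just before it.
- bot.close_job(): hands the job in; it is judged then, once.
Trained networks look in a picture, given as the dict that the camera call returned (one of the last four; its "shot" number tells which), for a name from the list of things; names that differ only in an ending like _2 or _b are one class to them, and where a whole thing is asked for, a point or a joint stands for the part that bears it (a point fixed in the world has none). Each returns a list of dicts, best first, with "p" (0 to 1); they miss things now and then, are a little off and sometimes report something else, mostly with a low value. They report only what shows in the picture. A call takes as long as a camera call. They do not tell look-alikes from the thing itself.
- bot.search_frame(picture, query): "point" ([x, y, z] in m, in the coordinates of the camera as it stood for that picture, good to about 4 mm: the middle of the surface that is visible of it).
- bot.regions_of(picture, query): "pixels" (384x512 bool, what is visible of it).
The state is a dict: "clock": time; "joint_positions": joint angles; "dq": joint speeds; "effort": joint torques, N m; "position": TCP position; "eef_rot": TCP orientation; "force": force on the tool from outside, world axes, zero at the start; "ft_torque": the same for the moment, N m; "opening": finger opening in m; "gripper_force": force on a finger pad.
Only numpy, scipy, OpenCV 4.12 (cv2) and the standard library are available. Lean on these libraries where they do the work, as an engineer would, in place of code of your own. Each camera call takes 0.05 s, during which the arm holds its last target. There are 200 camera calls.

## Working session

There is one attempt and no reset: what is moved stays moved. The work goes in short steps, Python scripts to look and compute and a tool call to move; the robot and the scene stay as the last step left them, time stands still between calls to the robot, and variables do not carry over. Pictures are saved under pics/ and viewed, at most 10 in all, crops included, and the job is handed in when it is done.

Besides the shell and the picture viewer there is one more tool, called after ">>>" as name([rows], argument=value, ...), one row to a line, values as JSON. servo_tool: Moves the arm, as the interface text tells. Shifts and turns lie within -1 to 1; 1 stands for 0.2 m of shift or pi/2 rad of turn. Its arguments: {"type":"object","properties":{"commands":{"type":"array","items":{"type":"array"}},"hand":{"type":"number"},"squeeze":{"type":"number"}},"required":["commands"]}

```bash
mkdir -p pics
cat > h.py <<'E'
import numpy as np,cv2
from cell import bot
from scipy.spatial.transform import Rotation as R
def w2c(p): 
    return p["world_to_cam"]
def cloud(p,T=None):
    z=p["z_map"];v,u=np.indices(z.shape)
    c=np.stack([(u-p["cx"])/p["fx"]*z,(v-p["cy"])/p["fy"]*z,z,np.ones_like(z)],-1)
    M=np.linalg.inv(p["world_to_cam"]) if T is None else T
    w=(c@M.T)[...,:3]; w[z<=0]=np.nan
    return w
def wristT(s,p):
    T=np.eye(4);T[:3,:3]=R.from_quat(s["eef_rot"]).as_matrix();T[:3,3]=s["position"]
    return T@p["T_tool_cam"]
E
python3 - <<'E'
from h import *
ims=[]
for n in ["scene","side"]:
    p=bot.capture(n);w=cloud(p);cv2.imwrite(f"pics/{n}.png",p["frame"]);np.savez(f"{n}.npz",w=w,f=p["frame"])
    M=np.linalg.inv(p["world_to_cam"])
    print(n,"cam at",M[:3,3].round(2))
    for q in ["lid","small_lid","rack","recess","push_tab","plunger_top","jar","tier","pitcher","bowl","spatula","tongs"]:
        for d in bot.search_frame(p,q)[:4]:
            c=np.array(d["point"]);x=(M@np.r_[c,1])[:3]
            print(q,round(d["p"],2),x.round(3),"px",int(c[0]/c[2]*p["fx"]+p["cx"]),int(c[1]/c[2]*p["fy"]+p["cy"]))
print(bot.state())
E
```

```text
scene cam at [ 1.52 -0.46  1.11]
rack 0.84 [0.695 0.399 0.014] px 367 206
rack 0.72 [0.534 0.259 0.01 ] px 316 193
rack 0.72 [0.492 0.512 0.014] px 360 170
recess 0.55 [ 0.6   -0.102  0.037] px 245 226
push_tab 0.88 [ 0.598 -0.099  0.035] px 245 226
plunger_top 0.72 [0.519 0.223 0.079] px 308 181
plunger_top 0.71 [ 0.554 -0.245  0.106] px 203 218
jar 0.59 [0.378 0.062 0.05 ] px 258 178
tier 0.96 [0.32  0.368 0.026] px 312 156
tier 0.4 [ 0.553 -0.246  0.11 ] px 202 217
pitcher 0.93 [ 0.571 -0.513  0.069] px 132 253
pitcher 0.61 [ 0.779 -0.033  0.006] px 282 259
bowl 0.75 [0.757 0.143 0.052] px 322 230
spatula 0.77 [ 0.781 -0.032  0.007] px 283 260
tongs 0.55 [ 0.315 -0.355  0.014] px 161 204
tongs 0.54 [0.759 0.143 0.049] px 323 231
side cam at [0.35 1.2  1.41]
lid 0.6 [0.516 0.225 0.074] px 239 245
small_lid 0.67 [0.526 0.304 0.067] px 232 266
rack 0.78 [0.514 0.301 0.011] px 236 275
rack 0.61 [0.483 0.526 0.017] px 233 338
rack 0.57 [0.687 0.409 0.011] px 177 296
recess 0.95 [ 0.586 -0.094  0.042] px 235 182
push_tab 0.78 [ 0.587 -0.093  0.043] px 234 182
plunger_top 0.76 [ 0.545 -0
[... 325 characters left out ...]

{'clock': 1.3, 'joint_positions': array([-1.21770702e+00,  3.08091031e-01,  1.63380465e+00, -8.45045141e-06,
        1.19970890e+00, -6.97046511e-02]), 'dq': array([-0.00017646,  0.00016788,  0.00088658,  0.00085148,  0.00062696,
       -0.0017514 ]), 'effort': array([-6.31658859e-04, -4.15285885e+01, -2.77076894e+01, -2.55745235e-04,
        9.66927837e-04,  2.21744423e-08]), 'position': array([ 0.2564143 , -0.56998064,  0.23927539]), 'eef_rot': array([ 9.77738425e-01,  2.09827481e-01, -4.74003203e-06, -5.34567322e-06]), 'force': array([ 0.51321472, -0.34811696, -0.64155329]), 'ft_torque': array([ 0.06157385,  0.02025999, -0.01066516]), 'gripper_force': 0.0, 'opening': 0.08566311919261684}
```

View pics/scene.png

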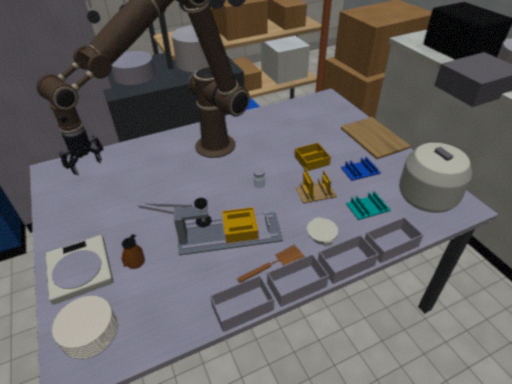

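View pics/side.png

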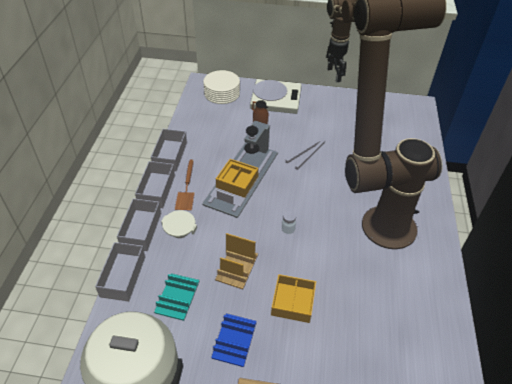

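The scene view shows the wooden rack at about (316,193). The larger upright lid is at (308,181) and the smaller one at (325,185). The look-alikes are the blue rack (360,170), the turquoise rack (367,206) and the loose mustard tier (312,156), so I choose the wooden rack and its taller lid. The box in the carriage is at (240,225), the push tab at about (270,222) and the plunger at (200,203).

Run:
```python
from h import *
for n in ["scene","side"]:
    d=np.load(n+".npz");w=d["w"];f=d["f"]
    P=w.reshape(-1,3);hsv=cv2.cvtColor(f,cv2.COLOR_BGR2HSV).reshape(-1,3)
    def box(x0,x1,y0,y1,z0,z1):
        return (P[:,0]>x0)&(P[:,0]<x1)&(P[:,1]>y0)&(P[:,1]<y1)&(P[:,2]>z0)&(P[:,2]<z1)
    def rep(nm,m):
        if m.sum()<5: print(nm,m.sum());return
        q=P[m];r=cv2.minAreaRect(q[:,:2].astype(np.float32))
        print(n,nm,m.sum(),"mean",q.mean(0).round(3),"rect",np.round(r[0],3),np.round(r[1],3),round(r[2],1),"zmax",np.percentile(q[:,2],98).round(3), "z",np.percentile(q[:,2],[2,50]).round(3))
    rep("lidL",box(.42,.62,.18,.265,.045,.13))
    rep("lidS",box(.42,.62,.265,.36,.045,.13))
    rep("rack",box(.40,.64,.15,.40,.005,.04))
    rep("racktop",box(.40,.64,.15,.40,.028,.04))
    must=(hsv[:,0]>15)&(hsv[:,0]<32)&(hsv[:,1]>140)
    rep("boxtop",box(.45,.75,-.25,.03,.055,.08)&must)
    rep("tab",box(.45,.75,-.08,.15,.035,.07)&~must)
    rep("plunger",box(.4,.7,-.35,-.1,.175,.2))
    rep("press arm",box(.4,.7,-.45,-.1,.137,.155))
    x0,x1=(280,350) if n=="scene" else (205,275); y0,y1=(160,215) if n=="scene" else (225,295)
    cv2.imwrite(f"pics/c_{n}.png",cv2.resize(f[y0:y1,x0:x1],None,fx=7,fy=7,interpolation=cv2.INTER_CUBIC))
a=cv2.imread("pics/c_scene.png");b=cv2.imread("pics/c_side.png");h=max(a.shape[0],b.shape[0])
c=np.zeros((h,a.shape[1]+b.shape[1],3),np.uint8);c[:a.shape[0],:a.shape[1]]=a;c[:b.shape[0],a.shape[1]:]=b
cv2.imwrite("pics/crop.png",cv2.resize(c,None,fx=.8,fy=.8))
```

```text
scene lidL 166 mean [0.52  0.219 0.086] rect [0.515 0.218] [0.016 0.107] 80.3 zmax 0.116 z [0.047 0.094]
scene lidS 98 mean [0.535 0.298 0.073] rect [0.529 0.297] [0.015 0.081] 80.8 zmax 0.093 z [0.046 0.076]
scene rack 584 mean [0.534 0.257 0.017] rect [0.526 0.276] [0.243 0.234] 86.1 zmax 0.038 z [0.005 0.012]
scene racktop 124 mean [0.526 0.255 0.034] rect [0.522 0.262] [0.11  0.104] 80.1 zmax 0.039 z [0.028 0.033]
scene boxtop 453 mean [ 0.588 -0.118  0.062] rect [ 0.586 -0.117] [0.121 0.132] 73.2 zmax 0.07 z [0.056 0.062]
scene tab 228 mean [0.69  0.074 0.055] rect [0.661 0.017] [0.309 0.118] 51.9 zmax 0.069 z [0.04  0.054]
scene plunger 126 mean [ 0.553 -0.245  0.185] rect [ 0.552 -0.244] [0.046 0.046] 76.4 zmax 0.19 z [0.176 0.186]
scene press arm 374 mean [ 0.542 -0.292  0.146] rect [ 0.54  -0.282] [0.118 0.072] 72.9 zmax 0.153 z [0.139 0.146]
side lidL 445 mean [0.512 0.224 0.083] rect [0.513 0.222] [0.018 0.105] 78.4 zmax 0.118 z [0.046 0.083]
side lidS 243 mean [0.528 0.303 0.071] rect [0.528 0.302] [0.015 0.081] 76.9 zmax 0.095 z [0.046 0.07 ]
side rack 1368 mean [0.521 0.285 0.015] rect [0.52  0.275] [0.24 0.25] 0.0 zmax 0.038 z [0.005 0.011]
side racktop 244 mean [0.521 0.272 0.034] rect [0.541 0.306] [0.232 0.126] 61.3 zmax 0.039 z [0.028 0.035]
side boxtop 450 mean [ 0.582 -0.117  0.065] rect [ 0.582 -0.117] [0.132 0.127] 75.1 zmax 0.075 z [0.057 0.065]
side tab 378 mean [0.668 0.052 0.053] rect [0.659 0.021] [0.309 0.117] 52.9 zmax 0.064 z [0.037 0.054]
side plunger 102 mean [ 0.545 -0.24   0.187] rect [ 0.546 -0.243] [0.045 0.052] 25.9 zmax 0.195 z [0.177 0.188]
side press arm 222 mean [ 0.528 -0.281  0.148] rect [ 0.53  -0.282] [0.131 0.068] 77.5 zmax 0.154 z [0.138 0.148]
```

View pics/crop.png

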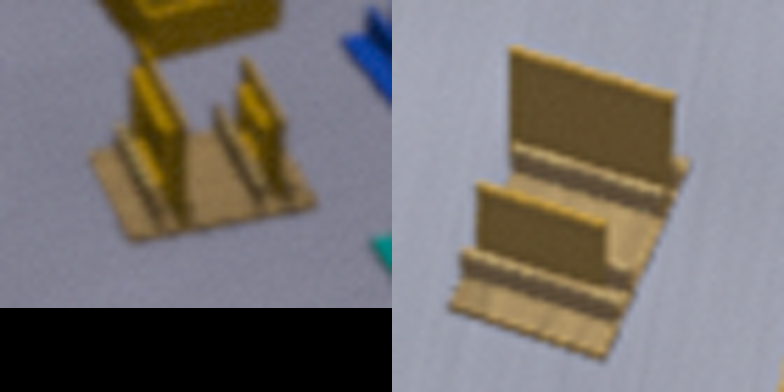

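The crop shows the larger lid at the back of the wooden rack, nearer the press. Its smooth face points to +y, towards the side camera, and its rim to -y. The smaller lid is in the other slot. Next I check wrist feasibility for the laying pose.

Run:
```python
from h import *
C=np.array([[0,-1,0],[1,0,0],[0,0,1.]])  # cols y,-x,z
for s4 in (1,-1):
  for nm,az,q1 in (("-y'",-105.8,.2),("+x'",-15.8,-.2),("-x'",164.2,-.1)):
    for tilt in (20,35):
      for up in (1,-1):
        t=np.radians(tilt);z=np.array([np.cos(t)*np.cos(np.radians(az)),np.cos(t)*np.sin(np.radians(az)),-np.sin(t)])
        y=np.array([0,0,1.])-z*z[2];y/=np.linalg.norm(y);y*=up;x=np.cross(y,z)
        R6=np.stack([x,y,z],1)@C.T
        for a in (1.9,2.3,2.7):
            W=R.from_euler("ZY",[q1,a]).as_matrix().T@R6
            e=R.from_matrix(W).as_euler("ZYZ")
            q4,q5,q6=e[0]*s4,e[1],e[2]
            q4=[q for q in(q4,q4+2*np.pi,q4-2*np.pi) if -1.19<=q<=4.34]
            if q4 and abs(q6)<2.94 and q5<2.64: print(s4,nm,tilt,"up" if up>0 else "dn",a,np.round(q4,2),round(q5,2),round(q6,2))
```

```text
1 -y' 20 up 1.9 [-1.06] 1.87 2.06
1 -y' 20 up 2.3 [-1.] 1.66 2.41
1 -y' 20 up 2.7 [-1.] 1.45 2.75
1 -y' 20 dn 1.9 [-1.06] 1.87 -1.08
1 -y' 20 dn 2.3 [-1.] 1.66 -0.73
1 -y' 20 dn 2.7 [-1.] 1.45 -0.39
1 -y' 35 up 1.9 [-0.83] 1.74 2.12
1 -y' 35 up 2.3 [-0.82] 1.47 2.41
1 -y' 35 up 2.7 [-0.89] 1.2 2.72
1 -y' 35 dn 1.9 [-0.83] 1.74 -1.02
1 -y' 35 dn 2.3 [-0.82] 1.47 -0.73
1 -y' 35 dn 2.7 [-0.89] 1.2 -0.42
1 +x' 20 dn 2.3 [3.33] 0.39 -0.15
1 +x' 20 dn 2.7 [3.24] 0.78 -0.05
1 +x' 35 up 1.9 [-0.22] 0.29 0.25
1 +x' 35 up 2.3 [3.63] 0.13 2.7
1 +x' 35 dn 1.9 [-0.22] 0.29 -2.89
1 +x' 35 dn 2.3 [3.63] 0.13 -0.44
1 +x' 35 dn 2.7 [3.27] 0.52 -0.07
1 -x' 20 up 1.9 [0.26] 2.44 -2.88
1 -x' 20 dn 1.9 [0.26] 2.44 0.26
1 -x' 20 dn 2.3 [0.19] 2.05 0.15
1 -x' 20 dn 2.7 [0.17] 1.66 0.08
1 -x' 35 up 1.9 [0.18] 2.19 -2.94
1 -x' 35 dn 1.9 [0.18] 2.19 0.2
1 -x' 35 dn 2.3 [0.15] 1.79 0.13
1 -x' 35 dn 2.7 [0.15] 1.4 0.08
-1 -y' 20 up 1.9 [1.06] 1.87 2.06
-1 -y' 20 up 2.3 [1.] 1.66 2.41
-1 -y' 20 up 2.7 [1.] 1.45 2.75
-1 -y' 20 dn 1.9 [1.06] 1.87 -1.08
-1 -y' 20 dn 2.3 [1.] 1.66 -0.73
-1 -y' 20 dn 2.7 [1.] 1.45 -0.39
-1 -y' 35 up 1.9 [0.83] 1.74 2.12
-1 -y' 35 up 2.3 [0.82] 1.47 2.41
-1 -y' 35 up 2.7 [0.89] 1.2 2.72
-1 -y' 35 dn 1.9 [0.83] 1.74 -1.02
-1 -y' 35 dn 2.3 [0.82] 1.47 -0.73
-1 -y' 35 dn 2.7 [0.89] 1.2 -0.42
-1 +x' 20 up 1.9 [1.29] 0.07 1.31
-1 +x' 20 dn 1.9 [1.29] 0.07 -1.83
-1 +x' 20 dn 2.3 [2.95] 0.39 -0.15
-1 +x' 20 dn 2.7 [3.04] 0.78 -0.05
-1 +x' 35 up 1.9 [0.22] 0.29 0.25
-1 +x' 35 up 2.3 [2.65] 0.13 2.7
-1 +x' 35 dn 1.9 [0.22] 0.29 -2.89
-1 +x' 35 dn 2.3 [2.65] 0.13 -0.44
-1 +x' 35 dn 2.7 [3.02] 0.52 -0.07
-1 -x' 20 up 1.9 [-0.26] 2.44 -2.88
-1 -x' 20 dn 1.9 [-0.26] 2.44 0.26
-1 -x' 20 dn 2.3 [-0.19] 2.05 0.15
-1 -x' 20 dn 2.7 [-0.17] 1.66 0.08
-1 -x' 35 up 1.9 [-0.18] 2.19 -2.94
-1 -x' 35 dn 1.9 [-0.18] 2.19 0.2
-1 -x' 35 dn 2.3 [-0.15] 1.79 0.13
-1 -x' 35 dn 2.7 [-0.15] 1.4 0.08
```

>>> servo_tool([
  [[0.06,0.2,0.08],[0,0,0]],
  [[0.06,0.2,0.08],[0,0,0]],
  [[0.06,0.2,0.08],[0,0,0]],
  [[0.06,0.2,0.08],[0,0,0]],
  [[0.06,0.2,0.08],[0,0,0]],
], hand=1)

```text
clock: 1.72
position: [0.3124, -0.3819, 0.3143]
eef_rot: [0.978, 0.209, 0.0, -0.0]
force: [0.9, -0.2, -0.6]
opening: 0.0855
gripper_force: 0.0
```

>>> servo_tool([
  [[0.067,0.2,0],[0,0,-0.0253]],
  [[0.067,0.2,0],[0,0,-0.0253]],
  [[0.067,0.2,0],[0,0,-0.0253]],
  [[0.067,0.2,0],[0,0,-0.0253]],
  [[0.067,0.2,0],[0,0,-0.0253]],
])

```text
clock: 2.13
position: [0.3787, -0.1843, 0.3142]
eef_rot: [0.994, 0.11, 0.001, 0.0]
force: [1.8, 0.0, -0.4]
opening: 0.0857
gripper_force: 0.0
```

>>> servo_tool([
  [[0.067,0.2,0],[0,0,-0.0253]],
  [[0.067,0.2,0],[0,0,-0.0253]],
  [[0.067,0.2,0],[0,0,-0.0253]],
  [[0.067,0.2,0],[0,0,-0.0253]],
  [[0.067,0.2,0],[0,0,-0.0253]],
])

```text
clock: 2.55
position: [0.4449, 0.0135, 0.3143]
eef_rot: [1.0, 0.012, 0.001, 0.0]
force: [0.1, -0.5, 0.3]
opening: 0.0852
gripper_force: 0.0
```

>>> servo_tool([
  [[0.067,0.18,0],[0,0,-0.0253]],
  [[0.067,0.18,0],[0,0,-0.0253]],
  [[0.067,0.18,0],[0,0,-0.0253]],
  [[0.067,0.18,0],[0,0,-0.0253]],
  [[0,0,0],[0,0,-0.0253]],
])

```text
clock: 2.97
position: [0.4999, 0.1614, 0.3139]
eef_rot: [0.996, -0.085, 0.001, -0.002]
force: [0.3, -1.0, -0.1]
opening: 0.0855
gripper_force: 0.0
```

>>> servo_tool([
  [[0,0,0],[0,0,0]],
  [[0,0,0],[0,0,0]],
])

```text
clock: 3.13
position: [0.498, 0.1556, 0.3136]
eef_rot: [0.996, -0.086, -0.0, 0.0]
force: [0.1, -0.3, -0.2]
opening: 0.0854
gripper_force: 0.0
```

Run:
```python
from h import *
s=bot.state();p=bot.capture("wrist");T=wristT(s,p);w=cloud(p,T)
print(s["position"],s["eef_rot"],s["joint_positions"].round(3),"cam in tool",p["T_tool_cam"].round(3).tolist())
cv2.imwrite("pics/w1.png",p["frame"])
np.savez("w1.npz",w=w,f=p["frame"])
P=w.reshape(-1,3)
P=P[np.isfinite(P[:,0])]
def rep(nm,m):
    q=P[m]
    if len(q)<5: print(nm,len(q));return
    r=cv2.minAreaRect(q[:,:2].astype(np.float32));print(nm,len(q),q.mean(0).round(4),np.round(r[0],4),np.round(r[1],4),round(r[2],1),np.percentile(q[:,2],[2,50,98]).round(4))
b=lambda x0,x1,y0,y1,z0,z1:(P[:,0]>x0)&(P[:,0]<x1)&(P[:,1]>y0)&(P[:,1]<y1)&(P[:,2]>z0)&(P[:,2]<z1)
rep("Ltop",b(.43,.6,.17,.265,.105,.125));rep("L",b(.43,.6,.17,.265,.05,.125))
rep("Stop",b(.43,.6,.265,.36,.08,.1))
rep("wall",b(.43,.6,.17,.4,.028,.04))
```

```text
[0.49800256 0.15560018 0.31356198] [ 9.96335403e-01 -8.55307911e-02 -3.31596965e-04  3.72379865e-04] [ 2.200e-01  4.500e-02  1.790e+00 -1.000e-03  1.307e+00  1.962e+00] cam in tool [[-0.0, -0.962, -0.274, 0.07], [1.0, 0.0, -0.001, 0.001], [0.001, -0.274, 0.962, -0.134], [0.0, 0.0, 0.0, 1.0]]
Ltop 449 [0.5173 0.2199 0.1128] [0.5153 0.2207] [0.0045 0.1035] 78.7 [0.1055 0.1135 0.1152]
L 1264 [0.518  0.2167 0.1009] [0.5146 0.2163] [0.0144 0.1043] 79.7 [0.0603 0.099  0.1149]
Stop 434 [0.5329 0.2996 0.0877] [0.5316 0.3004] [0.005  0.0795] 78.3 [0.0807 0.0891 0.0911]
wall 1166 [0.5256 0.2608 0.0335] [0.5234 0.2611] [0.109  0.1042] 78.9 [0.0281 0.0343 0.0379]
```

View pics/w1.png

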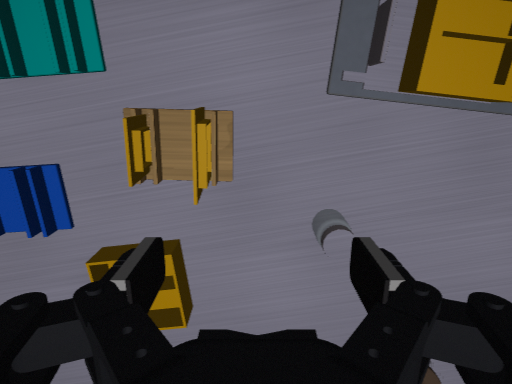

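The wrist view shows the rack at (180,145), with the larger lid's edge at column 197 and its rim towards the jar side (-y). The smaller lid is at column 130. The plate edge measures 4.5 x 103.5 mm at a height of 0.114, which matches the larger lid.

>>> servo_tool([
  [[0.043,0.163,0],[0,0,-0.013]],
  [[0.043,0.163,0],[0,0,0]],
  [[0,0,-0.18],[0,0,0]],
  [[0,0,-0.18],[0,0,0]],
  [[0,0,-0.18],[0,0,0]],
])

```text
clock: 3.6
position: [0.5163, 0.2199, 0.2059]
eef_rot: [0.995, -0.097, 0.001, -0.001]
force: [0.0, -0.3, -0.4]
opening: 0.0853
gripper_force: 0.0
```

>>> servo_tool([
  [[0,0,-0.18],[0,0,0]],
  [[0,0,0],[0,0,0]],
  [[0,0,0],[0,0,0]],
])

```text
clock: 3.85
position: [0.5137, 0.2188, 0.1681]
eef_rot: [0.995, -0.097, -0.003, 0.001]
force: [0.8, 0.5, 0.6]
opening: 0.0854
gripper_force: 0.0
```

>>> servo_tool([
  [[0.008,0.01,-0.145],[0,0,0]],
  [[0,0,-0.145],[0,0,0]],
  [[0,0,0],[0,0,0]],
  [[0,0,0],[0,0,0]],
])

```text
clock: 4.18
position: [0.5177, 0.2223, 0.1133]
eef_rot: [0.995, -0.097, 0.0, -0.0]
force: [-0.3, 0.3, 0.5]
opening: 0.0856
gripper_force: 0.0
```

>>> servo_tool([
  [[-0.01,-0.008,-0.018],[0,0,0]],
  [[0,0,0],[0,0,0]],
  [[0,0,0],[0,0,0]],
])

```text
clock: 4.43
position: [0.5165, 0.2214, 0.1105]
eef_rot: [0.995, -0.097, 0.002, -0.001]
force: [-0.7, 1.0, 0.9]
opening: 0.0855
gripper_force: 0.0
```

>>> servo_tool([
  [[0,0,0],[0,0,0]],
  [[0,0,0],[0,0,0]],
  [[0,0,0],[0,0,0]],
  [[0,0,0],[0,0,0]],
  [[0,0,0],[0,0,0]],
], hand=0, squeeze=50)

```text
clock: 4.85
position: [0.5151, 0.2211, 0.1083]
eef_rot: [0.995, -0.097, 0.0, 0.0]
force: [-0.1, 0.3, -1.0]
opening: 0.0256
gripper_force: 0.0
```

>>> servo_tool([
  [[0,0,0],[0,0,0]],
  [[0,0,0],[0,0,0]],
  [[0,0,0],[0,0,0]],
  [[0,0,0],[0,0,0]],
  [[0,0,0],[0,0,0]],
])

```text
clock: 5.27
position: [0.5154, 0.2221, 0.1083]
eef_rot: [0.995, -0.097, 0.0, -0.001]
force: [-0.0, 4.9, -0.8]
opening: 0.0027
gripper_force: 49.2
```

>>> servo_tool([
  [[0,0,0.08],[0,0,0]],
  [[0,0,0.15],[0,0,0]],
  [[0,0,0.2],[0,0,0]],
  [[0,0,0.2],[0,0,0]],
  [[0,0,0.2],[0,0,0]],
])

```text
clock: 5.68
position: [0.514, 0.2195, 0.2749]
eef_rot: [0.995, -0.097, -0.001, 0.002]
force: [0.6, -0.4, -0.8]
opening: 0.0023
gripper_force: 52.0
```

>>> servo_tool([
  [[0,0,0.2],[0,0,0]],
  [[0,0,0.2],[0,0,0]],
  [[0,0,0],[0,0,0]],
  [[0,0,0],[0,0,0]],
  [[0,0,0],[0,0,0]],
])

```text
clock: 6.1
position: [0.5144, 0.2201, 0.3533]
eef_rot: [0.995, -0.097, -0.001, 0.001]
force: [0.9, -0.7, -2.2]
opening: 0.0025
gripper_force: 52.0
```

Run:
```python
from h import *
s=bot.state();print(s["position"].round(4),s["joint_positions"].round(3),s["opening"],s["gripper_force"])
p=bot.capture("wrist");w=cloud(p,p["T_tool_cam"]);f=p["frame"]
hsv=cv2.cvtColor(f,cv2.COLOR_BGR2HSV);P=w.reshape(-1,3)
m=((hsv[...,0]>15)&(hsv[...,0]<32)&(hsv[...,1]>140)).reshape(-1)&(np.abs(P[:,0])<.08)&(np.abs(P[:,1])<.04)&(P[:,2]>-.03)&(P[:,2]<.12)
q=P[m];print(len(q),q.min(0).round(4),q.max(0).round(4),np.median(q,0).round(4))
# box & tab from above
W=cloud(p,wristT(s,p)).reshape(-1,3)
cv2.imwrite("pics/w2.png",f)
p=bot.capture("side");cv2.imwrite("pics/s2.png",p["frame"])
```

```text
[0.5144 0.2201 0.3533] [ 3.270e-01  9.900e-02  1.654e+00 -2.000e-03  1.391e+00  2.092e+00] 0.002483396849072321 51.998639702796936
3168 [-0.0436 -0.0136 -0.03  ] [0.0526 0.0125 0.0977] [ 0.0249  0.0026 -0.0039]
```

View pics/w2.png

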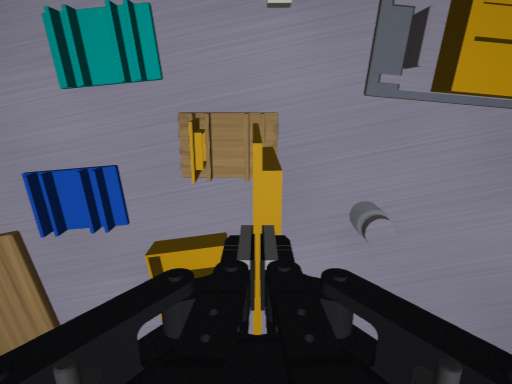

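The wrist view shows the lid held upright between the pads around (262,180), with the smaller lid still in the rack at (197,150). Next I turn it half round and move towards the box.

>>> servo_tool([
  [[0.043,-0.085,0],[0,0,0.078]],
  [[0.043,-0.085,0],[0,0,0.078]],
  [[0.043,-0.085,0],[0,0,0.078]],
  [[0.043,-0.085,0],[0,0,0.078]],
  [[0.043,-0.085,0],[0,0,0.078]],
])

```text
clock: 6.62
position: [0.5571, 0.1348, 0.3512]
eef_rot: [0.977, 0.211, -0.003, 0.0]
force: [-0.2, 1.1, -0.7]
opening: 0.0028
gripper_force: 52.0
```

>>> servo_tool([
  [[0.043,-0.085,0],[0,0,0.078]],
  [[0.043,-0.085,0],[0,0,0.078]],
  [[0.043,-0.085,0],[0,0,0.078]],
  [[0.043,-0.085,0],[0,0,0.078]],
  [[0.043,-0.085,0],[0,0,0.078]],
])

```text
clock: 7.03
position: [0.6001, 0.0499, 0.3511]
eef_rot: [0.868, 0.496, -0.003, -0.001]
force: [0.2, 0.2, -0.7]
opening: 0.0024
gripper_force: 52.0
```

>>> servo_tool([
  [[0,0,0],[0,0,0.078]],
  [[0,0,0],[0,0,0.078]],
  [[0,0,0],[0,0,0.078]],
  [[0,0,0],[0,0,0.078]],
  [[0,0,0],[0,0,0.078]],
])

```text
clock: 7.45
position: [0.5998, 0.0506, 0.351]
eef_rot: [0.679, 0.735, -0.002, -0.002]
force: [-0.2, 0.3, -1.3]
opening: 0.0026
gripper_force: 52.0
```

>>> servo_tool([
  [[0,0,0],[0,0,0.078]],
  [[0,0,0],[0,0,0.078]],
  [[0,0,0],[0,0,0.078]],
  [[0,0,0],[0,0,0.078]],
  [[0,0,0],[0,0,0.078]],
])

```text
clock: 7.87
position: [0.5997, 0.0508, 0.351]
eef_rot: [0.425, 0.905, -0.002, -0.003]
force: [0.7, 0.6, -1.7]
opening: 0.0021
gripper_force: 52.0
```

>>> servo_tool([
  [[0,0,0],[0,0,0.078]],
  [[0,0,0],[0,0,0.078]],
  [[0,0,0],[0,0,0.078]],
  [[0,0,0],[0,0,0.078]],
  [[0,0,0],[0,0,0.078]],
])

```text
clock: 8.28
position: [0.5998, 0.0508, 0.351]
eef_rot: [0.133, 0.991, -0.001, -0.003]
force: [0.1, -0.6, -0.6]
opening: 0.0023
gripper_force: 52.0
```

>>> servo_tool([
  [[0,0,0],[0,0,0]],
  [[0,0,0],[0,0,0]],
])

```text
clock: 8.45
position: [0.6001, 0.0509, 0.3519]
eef_rot: [0.137, 0.991, -0.001, -0.002]
force: [0.6, -0.2, -0.7]
opening: 0.0024
gripper_force: 52.0
```

Run:
```python
from h import *
s=bot.state();print(s["position"].round(4),R.from_quat(s["eef_rot"]).as_matrix().round(3).tolist(),s["joint_positions"].round(3))
p=bot.capture("wrist");T=wristT(s,p);w=cloud(p,T);f=p["frame"];cv2.imwrite("pics/w3.png",f)
t=cloud(p,p["T_tool_cam"]).reshape(-1,3)
hsv=cv2.cvtColor(f,cv2.COLOR_BGR2HSV).reshape(-1,3);P=w.reshape(-1,3)
must=(hsv[:,0]>15)&(hsv[:,0]<32)&(hsv[:,1]>140)
def rep(nm,m):
    q=P[m]
    if len(q)<5: print(nm,len(q));return
    r=cv2.minAreaRect(q[:,:2].astype(np.float32));print(nm,len(q),q.mean(0).round(4),np.round(r[0],4),np.round(r[1],4),round(r[2],1),np.percentile(q[:,2],[2,50,98]).round(4))
b=lambda x0,x1,y0,y1,z0,z1:(P[:,0]>x0)&(P[:,0]<x1)&(P[:,1]>y0)&(P[:,1]<y1)&(P[:,2]>z0)&(P[:,2]<z1)
rep("rim",b(.45,.75,-.25,.0,.063,.075)&must)
rep("ledge",b(.45,.75,-.25,.0,.054,.075)&must)
rep("tab",b(.52,.75,-.05,.06,.045,.07)&~must)
rep("plung",b(.4,.7,-.35,-.15,.176,.2))
m=must&(np.abs(t[:,0])<.08)&(np.abs(t[:,1])<.04)&(t[:,2]>.02)&(t[:,2]<.13);q=t[m];print("lid tool",len(q),q.min(0).round(4),q.max(0).round(4))
```

```text
[0.6001 0.0509 0.3519] [[-0.962, 0.272, -0.004], [0.272, 0.962, -0.0], [0.004, -0.002, -1.0]] [ 0.012  0.187  1.557 -0.     1.402 -1.283]
rim 1597 [ 0.5847 -0.1194  0.0673] [ 0.5862 -0.1167] [0.1249 0.1245] 74.0 [0.0633 0.0676 0.0695]
ledge 4561 [ 0.5842 -0.119   0.0624] [ 0.5862 -0.1167] [0.1249 0.1245] 74.0 [0.0562 0.0605 0.0691]
tab 264 [ 0.6133 -0.0144  0.0578] [ 0.6146 -0.0154] [0.006  0.0692] 74.0 [0.046  0.0593 0.0611]
plung 0
lid tool 315 [ 0.0354 -0.0037  0.0206] [0.0508 0.0103 0.0891]
```

View pics/w3.png

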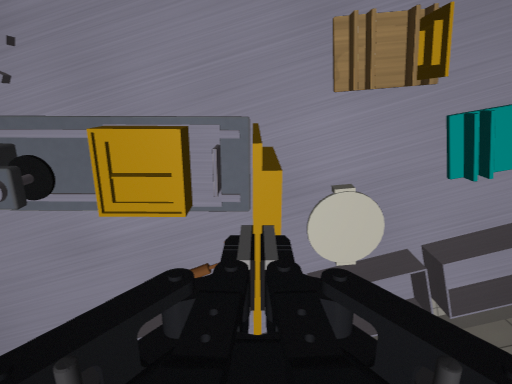

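The wrist view shows the box at (140,170) with the push tab at (215,170), and the lid with its rim facing right (+y'). The recess centre is (0.586, -0.117) with yaw -16°, and the tab position agrees. Now I tilt the lid.

>>> servo_tool([
  [[0,0,0],[-0.0748,0.0214,0]],
  [[0,0,0],[-0.0748,0.0214,0]],
  [[0,0,0],[-0.0748,0.0214,0]],
  [[0,0,0],[-0.0748,0.0214,0]],
  [[0,0,0],[-0.0748,0.0214,0]],
])

```text
clock: 8.92
position: [0.6016, 0.0515, 0.355]
eef_rot: [0.131, 0.944, -0.3, -0.042]
force: [-0.1, -0.2, -0.6]
opening: 0.0027
gripper_force: 52.0
```

>>> servo_tool([
  [[0,0,0],[-0.0748,0.0214,0]],
  [[0,0,0],[-0.0748,0.0214,0]],
  [[0,0,0],[-0.0748,0.0214,0]],
  [[0,0,0],[-0.0748,0.0214,0]],
  [[0,0,0],[-0.0748,0.0214,0]],
])

```text
clock: 9.33
position: [0.6015, 0.0522, 0.3539]
eef_rot: [0.111, 0.81, -0.57, -0.08]
force: [-0.6, 0.9, -0.7]
opening: 0.0021
gripper_force: 52.1
```

>>> servo_tool([
  [[0,0,0],[0,0,0]],
  [[0,0,0],[0,0,0]],
])

```text
clock: 9.5
position: [0.6007, 0.0515, 0.3507]
eef_rot: [0.11, 0.811, -0.568, -0.083]
force: [0.2, 0.7, -1.0]
opening: 0.0026
gripper_force: 52.1
```

```bash
cat > st.py <<'E'
from h import *
s=bot.state();M=R.from_quat(s["eef_rot"]).as_matrix();print(s["position"].round(4),"z",M[:,2].round(3),"y",M[:,1].round(3),s["joint_positions"].round(3))
d=np.array([-.259,-.9033,-.342])
# rotvec to the wanted orientation
y=-np.array([-.0943,-.3288,.9397]);y-=y@d*d;y/=np.linalg.norm(y);G=np.stack([np.cross(y,d),y,d],1)
rv=R.from_matrix(G@M.T).as_rotvec();print("rot needed scaled",(rv/(np.pi/2)).round(3))
far=s["position"]+.098*M[:,2];print("far edge",far.round(4),"to target scaled",((np.array([.5713,-.1686,.062])-far)/.2).round(3), "force",s["force"].round(1),s["gripper_force"].round(0))
E
python3 st.py
```

```text
[0.6007 0.0515 0.3507] z [-0.259 -0.904 -0.341] y [ 0.084  0.331 -0.94 ] [ 0.395  0.641  1.342 -0.93   1.984 -0.907]
rot needed scaled [-0.001 -0.006 -0.002]Traceback (most recent call last):
  File "st.py", line 7, in <module>
    far=s["position"]+.098*M[:,2];print("far edge",far.round(4),"to target scaled",((np.array([.5713,-.1686,.062])-far)/.2).round(3), "force",s["force"].round(1),s["gripper_force"].round(0))
                                                                                                                                                                  ^^^^^^^^^^^^^^^^^^^^^^^^
AttributeError: 'float' object has no attribute 'round'
```

>>> servo_tool([
  [[-0.005,-0.165,0],[0,0,0]],
  [[-0.005,-0.165,0],[0,0,0]],
  [[-0.005,-0.165,0],[0,-0.003,0]],
  [[-0.005,-0.163,0],[0,-0.003,0]],
  [[0,0,-0.17],[0,0,0]],
])

```text
clock: 9.92
position: [0.5995, -0.0861, 0.3309]
eef_rot: [0.123, 0.812, -0.566, -0.071]
force: [2.1, 1.0, 0.7]
opening: 0.0023
gripper_force: 52.1
```

>>> servo_tool([
  [[0,0,-0.17],[0,0,0]],
  [[0,0,-0.17],[0,0,0]],
  [[0,0,-0.17],[0,0,0]],
  [[0,0,-0.17],[0,0,0]],
  [[0,0,-0.1],[0,0,0]],
])

```text
clock: 10.33
position: [0.5967, -0.0813, 0.1625]
eef_rot: [0.116, 0.813, -0.565, -0.078]
force: [-1.2, -0.4, -1.7]
opening: 0.0024
gripper_force: 52.1
```

>>> servo_tool([
  [[0,0,0],[0,0,0]],
  [[0,0,0],[0,0,0]],
  [[0,0,0],[0,0,0]],
])

```text
clock: 10.58
position: [0.5987, -0.0808, 0.1673]
eef_rot: [0.116, 0.812, -0.567, -0.076]
force: [0.8, 0.4, -1.0]
opening: 0.0022
gripper_force: 52.1
```

```bash
sed -i 's/s\["gripper_force"\].round(0)/s["gripper_force"]/' st.py
cat >> st.py <<'E'
p=bot.capture("wrist");w=cloud(p,wristT(s,p));f=p["frame"];cv2.imwrite("pics/w4.png",f)
t=cloud(p,p["T_tool_cam"]).reshape(-1,3);P=w.reshape(-1,3)
hsv=cv2.cvtColor(f,cv2.COLOR_BGR2HSV).reshape(-1,3);must=(hsv[:,0]>15)&(hsv[:,0]<32)&(hsv[:,1]>140)
m=must&(np.abs(t[:,0])<.07)&(np.abs(t[:,1])<.018)&(t[:,2]>.02)&(t[:,2]<.13);q=t[m];print("lid tool",len(q),q.min(0).round(4),q.max(0).round(4))
E
python3 st.py
```

```text
[ 0.5987 -0.0808  0.1673] z [-0.254 -0.903 -0.346] y [ 0.103  0.331 -0.938] [ 0.223  0.783  1.527 -0.976  1.669 -0.702]
rot needed scaled [-0.001  0.006 -0.001]
far edge [ 0.5738 -0.1693  0.1334] to target scaled [-0.013  0.004 -0.357] force [ 0.8  0.4 -1. ] 52.06702530384064
lid tool 356 [ 0.0354 -0.0023  0.02  ] [0.0509 0.0119 0.0984]
```

>>> servo_tool([
  [[-0.01,0.003,-0.11],[0,0.005,0]],
  [[0,0,-0.11],[0,0,0]],
  [[0,0,-0.08],[0,0,0]],
  [[0,0,0],[0,0,0]],
  [[0,0,0],[0,0,0]],
])

```text
clock: 11.05
position: [0.5958, -0.0799, 0.1058]
eef_rot: [0.112, 0.811, -0.568, -0.08]
force: [0.2, -0.3, -0.6]
opening: 0.0022
gripper_force: 52.1
```

```bash
python3 st.py
```

```text
[ 0.5958 -0.0799  0.1058] z [-0.257 -0.904 -0.342] y [ 0.091  0.33  -0.94 ] [ 0.226  0.879  1.513 -0.97   1.629 -0.644]
rot needed scaled [-0.001 -0.002 -0.002]
far edge [ 0.5705 -0.1685  0.0722] to target scaled [ 0.004 -0.001 -0.051] force [ 0.2 -0.3 -0.6] 52.06507980823517
lid tool 1339 [ 0.0201 -0.0022  0.02  ] [0.0615 0.018  0.1079]
```

>>> servo_tool([
  [[0.003,0,-0.025],[0,0,0]],
  [[0,0,-0.02],[0,0,0]],
  [[0,0,0],[0,0,0]],
  [[0,0,0],[0,0,0]],
])

```text
clock: 11.43
position: [0.5958, -0.0799, 0.0955]
eef_rot: [0.112, 0.812, -0.568, -0.081]
force: [0.3, 0.5, -1.7]
opening: 0.0024
gripper_force: 52.1
```

```bash
python3 st.py;python3 - <<'E'
from h import *
p=bot.capture("scene");a=p["frame"][170:270,180:300];q=bot.capture("wrist")["frame"]
cv2.imwrite("pics/m1.png",np.hstack([cv2.resize(a,(400,333),interpolation=cv2.INTER_CUBIC),cv2.resize(q,(400,333))]))
E
```

```text
[ 0.5958 -0.0799  0.0955] z [-0.258 -0.904 -0.342] y [ 0.09  0.33 -0.94] [ 0.225  0.896  1.508 -0.969  1.622 -0.635]
rot needed scaled [-0.001 -0.003 -0.002]
far edge [ 0.5705 -0.1685  0.062 ] to target scaled [ 0.004 -0.001  0.   ] force [ 0.3  0.5 -1.7] 52.058674693107605
lid tool 2293 [-0.0302 -0.0081  0.02  ] [0.0615 0.018  0.1102]
```

View pics/m1.png

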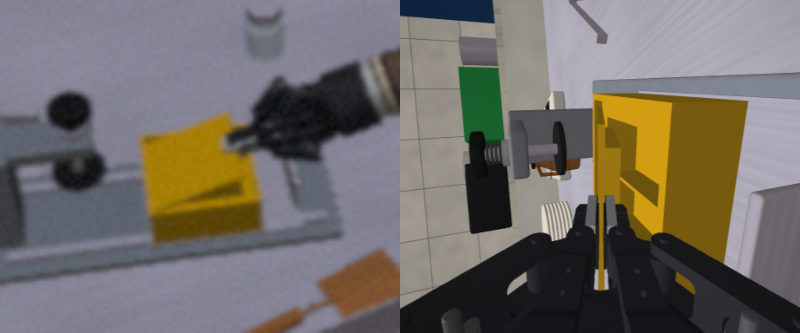

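The left half shows the lid tilted over the recess at (200,160), with the far edge in and the gripper on the near edge. The right half is the wrist view of the same. I probe for contact before releasing.

>>> servo_tool([
  [[0,0,-0.01],[0,0,0]],
  [[0,0,0],[0,0,0]],
  [[0,0,0],[0,0,0]],
])

```text
clock: 11.83
position: [0.5958, -0.08, 0.0936]
eef_rot: [0.112, 0.811, -0.568, -0.081]
force: [0.5, -0.2, 0.1]
opening: 0.0022
gripper_force: 52.2
```

>>> servo_tool([
  [[0,0,0],[0,0,0]],
  [[0,0,0],[0,0,0]],
  [[0,0,0],[0,0,0]],
], hand=0.15)

```text
clock: 12.08
position: [0.5956, -0.08, 0.0931]
eef_rot: [0.112, 0.812, -0.568, -0.081]
force: [-0.5, -0.5, -0.0]
opening: 0.0131
gripper_force: 0.2
```

```bash
python3 st.py
```

```text
[ 0.5956 -0.08    0.0931] z [-0.258 -0.903 -0.342] y [ 0.089  0.33  -0.94 ] [ 0.225  0.899  1.508 -0.968  1.621 -0.633]
rot needed scaled [-0.001 -0.003 -0.002]
far edge [ 0.5703 -0.1685  0.0596] to target scaled [ 0.005 -0.001  0.012] force [-0.5 -0.5 -0. ] 0.22928224436327582
lid tool 3720 [-0.0629 -0.0103  0.02  ] [0.0614 0.018  0.1097]
```

Released. I retreat along the tool axis.

>>> servo_tool([
  [[0.026,0.09,0.034],[0,0,0]],
  [[0.026,0.09,0.034],[0,0,0]],
  [[0.03,0.11,0.06],[0,0,0]],
  [[0.03,0.11,0.1],[0,0,0]],
  [[0.03,0.1,0.1],[0,0,0]],
])

```text
clock: 12.55
position: [0.6236, 0.0209, 0.1588]
eef_rot: [0.111, 0.811, -0.568, -0.082]
force: [0.2, -0.5, -0.4]
opening: 0.0127
gripper_force: 0.0
```

>>> servo_tool([
  [[0,0,0.15],[0,0,0]],
  [[0,0,0.15],[0,0,0]],
  [[0,0,0.15],[0,0,0]],
  [[0,0,0],[0,0,0]],
], hand=0)

```text
clock: 12.88
position: [0.6265, 0.0208, 0.2565]
eef_rot: [0.115, 0.812, -0.567, -0.076]
force: [1.9, -0.4, 0.9]
opening: -0.0
gripper_force: 0.0
```

```bash
cat > lid.py <<'E'
from h import *
c=np.array([.5862,-.1167]);ps=np.radians(-16)
ims=[]
for n in ["wrist","scene","side"]:
    s=bot.state();p=bot.capture(n);w=cloud(p,wristT(s,p) if n=="wrist" else None);f=p["frame"];P=w.reshape(-1,3)
    hsv=cv2.cvtColor(f,cv2.COLOR_BGR2HSV).reshape(-1,3);must=(hsv[:,0]>15)&(hsv[:,0]<32)&(hsv[:,1]>140)
    m=must&(np.hypot(P[:,0]-c[0],P[:,1]-c[1])<.1)&(P[:,2]>.055)&(P[:,2]<.2);q=P[m]
    if len(q)<50: print(n,len(q));continue
    r=cv2.minAreaRect(q[:,:2].astype(np.float32));d=q[:,:2]-c
    x=d[:,0]*np.cos(ps)+d[:,1]*np.sin(ps);y=-d[:,0]*np.sin(ps)+d[:,1]*np.cos(ps)
    i=(abs(x)<.045)&(abs(y)<.045);A=np.c_[x[i],y[i],np.ones(i.sum())];k=np.linalg.lstsq(A,q[i,2],rcond=None)[0]
    print(n,"rect",np.round(r[0],4),np.round(r[1],3),"plane slope x',y',z0",k.round(4),"rim x,y range",np.percentile(x,[1,99]).round(3),np.percentile(y,[1,99]).round(3))
print(bot.state()["position"].round(4),bot.state()["clock"])
E
python3 lid.py
python3 - <<'E'
from h import *
a=bot.capture("scene")["frame"][170:270,180:300];b=bot.capture("side")["frame"][120:220,195:315]
cv2.imwrite("pics/m2.png",np.hstack([cv2.resize(x,(400,333),interpolation=cv2.INTER_CUBIC) for x in(a,b)]))
E
```

```text
wrist rect [ 0.586  -0.1167] [0.126 0.125] plane slope x',y',z0 [-0.0001  0.0017  0.0633] rim x,y range [-0.061  0.06 ] [-0.06   0.062]
scene rect [ 0.5843 -0.1166] [0.121 0.133] plane slope x',y',z0 [0.0057 0.0017 0.0643] rim x,y range [-0.061  0.063] [-0.06   0.058]
side rect [ 0.5487 -0.1056] [0.132 0.058] plane slope x',y',z0 [-0.069   0.0123  0.0643] rim x,y range [-0.067 -0.014] [-0.058  0.064]
[0.6239 0.0201 0.2488] 13.0333
```

View pics/m2.png

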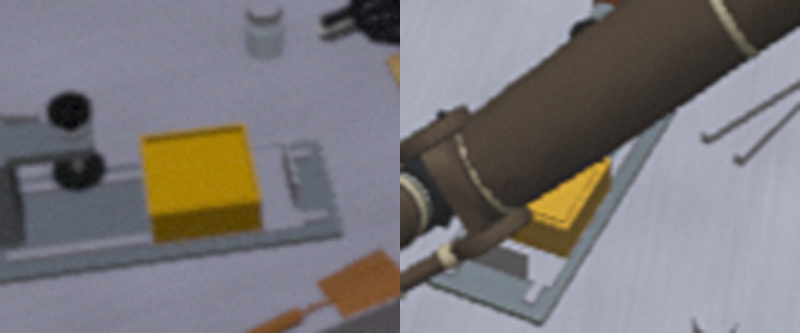

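The left half shows the lid flush in the recess at (200,165). The fitted plane agrees: slope about 0.002 and face at z 0.063, as expected for a flat lid. Next I push the carriage, so I bring the tool upright first.

>>> servo_tool([
  [[0,0.03,0],[0.0748,-0.0214,0]],
  [[0,0.02,0],[0.0748,-0.0214,0]],
  [[0,0,0],[0.0748,-0.0214,0]],
  [[0,0,0],[0.0748,-0.0214,0]],
  [[0,0,0],[0.0748,-0.0214,0]],
])

```text
clock: 13.55
position: [0.6239, 0.0308, 0.2474]
eef_rot: [0.129, 0.946, -0.295, -0.043]
force: [-0.1, -0.0, -0.6]
opening: -0.0001
gripper_force: 0.0
```

>>> servo_tool([
  [[0,0,0],[0.0748,-0.0214,0]],
  [[0,0,0],[0.0748,-0.0214,0]],
  [[0,0,0],[0.0748,-0.0214,0]],
  [[0,0,0],[0.0748,-0.0214,0]],
  [[0,0,0],[0.0748,-0.0214,0]],
])

```text
clock: 13.97
position: [0.6238, 0.0301, 0.2483]
eef_rot: [0.136, 0.991, 0.003, 0.0]
force: [-1.0, -0.5, -0.5]
opening: 0.0001
gripper_force: 0.0
```

>>> servo_tool([
  [[0,0,0],[0,0,0]],
  [[0,0,0],[0,0,0]],
])

```text
clock: 14.13
position: [0.6229, 0.0282, 0.2473]
eef_rot: [0.138, 0.99, -0.001, -0.001]
force: [-0.4, -0.3, -0.0]
opening: -0.0001
gripper_force: 0.0
```

```bash
cat > tab.py <<'E'
from h import *
s=bot.state();M=R.from_quat(s["eef_rot"]).as_matrix();print(s["position"].round(4),"z",M[:,2].round(3),"y",M[:,1].round(3),s["joint_positions"].round(2))
c=np.array([.5862,-.1167]);yp=np.array([.2756,.9613])
d=s["position"][:2]-c;print("tcp y'",(d@yp).round(4),"x'",(d@[.9613,-.2756]).round(4),"force",s["force"].round(1))
p=bot.capture("wrist");P=cloud(p,wristT(s,p)).reshape(-1,3)
e=P[:,:2]-c;y=e@yp;x=e@[.9613,-.2756]
m=(abs(x)<.04)&(y>.07)&(y<.2)&(P[:,2]<.12)
for a in np.arange(.07,.2,.01):
    k=m&(y>a)&(y<a+.01)
    if k.sum()>3: print(round(a,2),k.sum(),np.percentile(P[k,2],[5,50,98]).round(3))
E
python3 tab.py
```

```text
[0.6229 0.0282 0.2473] z [-0.003 -0.001 -1.   ] y [ 0.274  0.962 -0.002] [-0.02  0.3   1.63 -0.    1.22 -1.32]
tcp y' 0.1494 x' -0.0047 force [-0.4 -0.3 -0. ]
0.07 561 [0.017 0.018 0.019]
0.08 566 [0.017 0.018 0.019]
0.09 370 [0.017 0.018 0.019]
0.1 819 [0.012 0.051 0.061]
0.11 545 [0.011 0.012 0.013]
0.12 533 [0.011 0.012 0.013]
0.13 563 [0.011 0.012 0.013]
0.14 519 [0.011 0.012 0.013]
0.15 512 [-0.001  0.     0.012]
0.16 526 [-0.001 -0.     0.001]
0.17 519 [-0.001 -0.     0.001]
0.18 513 [-0.001 -0.     0.002]
0.19 512 [-0.001 -0.     0.001]
```

>>> servo_tool([
  [[0.024,-0.007,-0.18],[0,0,0]],
  [[0,0,-0.18],[0,0,0]],
  [[0,0,-0.18],[0,0,0]],
  [[0,0,-0.18],[0,0,0]],
  [[0,0,-0.18],[0,0,0]],
])

```text
clock: 14.6
position: [0.6283, 0.0306, 0.0659]
eef_rot: [0.135, 0.991, -0.001, -0.001]
force: [-0.0, -0.1, -0.6]
opening: 0.0003
gripper_force: 0.0
```

>>> servo_tool([
  [[0,0,-0.13],[0,0,0]],
  [[0,0,0],[0,0,0]],
  [[0,0,0],[0,0,0]],
])

```text
clock: 14.85
position: [0.6266, 0.0302, 0.0398]
eef_rot: [0.135, 0.991, -0.001, -0.003]
force: [0.5, -0.1, 1.0]
opening: -0.0
gripper_force: 0.0
```

```bash
python3 tab.py | head -2
```

```text
[0.6266 0.0302 0.0398] z [-0.006 -0.    -1.   ] y [ 0.268  0.963 -0.002] [-0.02  0.56  1.73 -0.    0.86 -1.32]
tcp y' 0.1524 x' -0.0017 force [ 0.5 -0.1  1. ]
```

>>> servo_tool([
  [[-0.0165,-0.0577,0],[0,0,0]],
  [[-0.0165,-0.0577,0],[0,0,0]],
  [[-0.0165,-0.0577,0],[0,0,0]],
  [[-0.0165,-0.0577,0],[0,0,0]],
  [[-0.0165,-0.0577,0],[0,0,0]],
])

```text
clock: 15.32
position: [0.6138, -0.0306, 0.0449]
eef_rot: [0.137, 0.991, 0.0, 0.003]
force: [1.7, 3.1, 2.1]
opening: 0.0002
gripper_force: 1.5
```

>>> servo_tool([
  [[-0.0165,-0.0577,0],[0,0,0]],
  [[-0.0165,-0.0577,0],[0,0,0]],
  [[-0.0165,-0.0577,0],[0,0,0]],
  [[-0.0165,-0.0577,0],[0,0,0]],
  [[0,0,0],[0,0,0]],
])

```text
clock: 15.73
position: [0.5975, -0.078, 0.0423]
eef_rot: [0.137, 0.991, -0.001, -0.001]
force: [-0.6, -0.8, -0.3]
opening: 0.0001
gripper_force: 0.0
```

```bash
python3 tab.py | head -2
cat > car.py <<'E'
from h import *
yp=np.array([.2756,.9613]);xp=np.array([.9613,-.2756])
p=bot.capture("scene");P=cloud(p).reshape(-1,3)
hsv=cv2.cvtColor(p["frame"],cv2.COLOR_BGR2HSV).reshape(-1,3);must=(hsv[:,0]>15)&(hsv[:,0]<32)&(hsv[:,1]>140)
m=must&(abs((P[:,:2]-[.5862,-.1167])@xp)<.09)&(P[:,1]<-.02)&(P[:,2]>.02)&(P[:,2]<.085)&(P[:,0]>.4)
y=(P[m,:2]-[.5862,-.1167])@yp;print("box y' range",np.percentile(y,[1,99]).round(4),m.sum(),"start was about -.062 .062")
E
python3 car.py
```

```text
[ 0.5975 -0.078   0.0423] z [-0.002 -0.001 -1.   ] y [ 0.272  0.962 -0.001] [-0.2   0.52  1.8  -0.    0.83 -1.5 ]
tcp y' 0.0403 x' 0.0002 force [-0.6 -0.8 -0.3]
box y' range [-0.143  -0.0262] 896 start was about -.062 .062
```

>>> servo_tool([
  [[-0.0138,-0.048,0],[0,0,0]],
  [[-0.0138,-0.048,0],[0,0,0]],
  [[-0.0138,-0.048,0],[0,0,0]],
  [[-0.0138,-0.048,0],[0,0,0]],
  [[0,0,0],[0,0,0]],
])

```text
clock: 16.25
position: [0.5871, -0.1158, 0.0424]
eef_rot: [0.137, 0.991, -0.001, -0.0]
force: [-0.8, -0.1, 0.2]
opening: 0.0001
gripper_force: 0.0
```

>>> servo_tool([
  [[-0.004,-0.014,0],[0,0,0]],
  [[-0.004,-0.014,0],[0,0,0]],
  [[0,0,0],[0,0,0]],
])

```text
clock: 16.5
position: [0.5867, -0.1199, 0.043]
eef_rot: [0.136, 0.991, -0.0, 0.001]
force: [0.2, -0.1, 0.3]
opening: 0.0001
gripper_force: 0.0
```

```bash
python3 tab.py | head -2;python3 car.py
```

```text
[ 0.5867 -0.1199  0.043 ] z [ 0.001 -0.    -1.   ] y [ 0.27   0.963 -0.   ] [-0.27  0.51  1.81 -0.    0.83 -1.57]
tcp y' -0.0029 x' 0.0014 force [ 0.2 -0.1  0.3]
box y' range [-0.1849 -0.0667] 827 start was about -.062 .062
```

>>> servo_tool([
  [[-0.0055,-0.019,0],[0,0,0]],
  [[0,0,0],[0,0,0]],
])

```text
clock: 16.77
position: [0.5857, -0.1233, 0.0431]
eef_rot: [0.136, 0.991, 0.0, 0.001]
force: [0.2, 0.6, 1.0]
opening: -0.0001
gripper_force: 0.2
```

>>> servo_tool([
  [[-0.0055,-0.019,0],[0,0,0]],
  [[0,0,0],[0,0,0]],
])

```text
clock: 16.93
position: [0.5846, -0.1273, 0.043]
eef_rot: [0.136, 0.991, -0.0, 0.001]
force: [0.9, 0.9, -0.4]
opening: -0.0003
gripper_force: 0.3
```

>>> servo_tool([
  [[-0.003,-0.01,0],[0,0,0]],
  [[0,0,0],[0,0,0]],
])

```text
clock: 17.1
position: [0.5845, -0.1276, 0.0431]
eef_rot: [0.137, 0.991, 0.002, 0.001]
force: [1.5, 6.3, 1.8]
opening: -0.0
gripper_force: 3.2
```

```bash
python3 tab.py | head -2;python3 car.py
```

```text
[ 0.5845 -0.1276  0.0431] z [ 0.002  0.003 -1.   ] y [0.272 0.962 0.003] [-0.29  0.51  1.81  0.    0.83 -1.59]
tcp y' -0.0109 x' 0.0014 force [1.5 6.3 1.8]
box y' range [-0.1922 -0.0744] 821 start was about -.062 .062
```

>>> servo_tool([
  [[0,0,0],[0,0,0]],
  [[0.028,0.096,0],[0,0,0]],
  [[0.007,0.025,0.18],[0,0,0]],
  [[0,0,0.18],[0,0,0]],
  [[0,0,0.18],[0,0,0]],
])

```text
clock: 17.62
position: [0.5895, -0.1043, 0.1506]
eef_rot: [0.136, 0.991, -0.0, -0.001]
force: [0.4, -0.1, 0.4]
opening: 0.0005
gripper_force: 0.0
```

>>> servo_tool([
  [[0,0,0.18],[0,0,0]],
  [[0,0,0.18],[0,0,0]],
  [[0,0,0.18],[0,0,0]],
  [[-0.05,-0.17,0],[0,0,0]],
  [[-0.05,-0.17,0],[0,0,0]],
])

```text
clock: 18.03
position: [0.5729, -0.1731, 0.2632]
eef_rot: [0.134, 0.991, -0.001, 0.004]
force: [-0.2, -1.2, -1.0]
opening: -0.0001
gripper_force: 0.0
```

>>> servo_tool([
  [[-0.05,-0.17,0],[0,0,0]],
  [[-0.05,-0.17,0],[0,0,0]],
  [[0,0,0],[0,0,0]],
  [[0,0,0],[0,0,0]],
])

```text
clock: 18.37
position: [0.5496, -0.2427, 0.2586]
eef_rot: [0.138, 0.99, 0.0, -0.0]
force: [0.0, 0.3, -0.1]
opening: -0.0
gripper_force: 0.0
```

```bash
python3 tab.py | head -2;python3 car.py
python3 - <<'E'
from h import *
p=bot.capture("scene");P=cloud(p).reshape(-1,3)
m=(P[:,0]>.48)&(P[:,0]<.6)&(P[:,1]>-.29)&(P[:,1]<-.2)&(P[:,2]>.176)&(P[:,2]<.196)
r=cv2.minAreaRect(P[m,:2].astype(np.float32));print(r,m.sum())
cv2.imwrite("pics/m3.png",cv2.resize(p["frame"][140:270,160:300],None,fx=4,fy=4,interpolation=cv2.INTER_CUBIC))
E
```

```text
[ 0.5496 -0.2427  0.2586] z [-0.  0. -1.] y [ 0.274  0.962 -0.   ] [-0.49  0.24  1.67 -0.    1.22 -1.78]
tcp y' -0.1312 x' -0.0005 force [ 0.   0.3 -0.1]
box y' range [-0.1926 -0.0749] 816 start was about -.062 .062
((0.5498023629188538, -0.2441152185201645), (0.04587074741721153, 0.04627816006541252), 5.718963146209717) 124
```

View pics/m3.png

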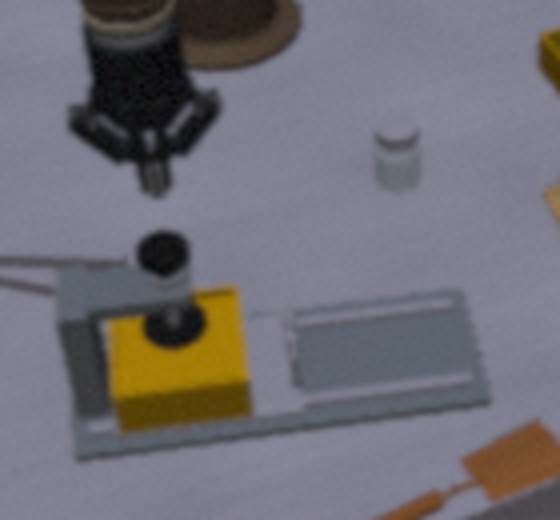

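The picture shows the closed box under the press head at (180,370) and the gripper above the plunger at (163,250). I press down to tcp z of about 0.174.

>>> servo_tool([
  [[0,0,-0.15],[0,0,0]],
  [[0,0,-0.13],[0,0,0]],
  [[0,0,-0.05],[0,0,0]],
  [[0,0,-0.03],[0,0,0]],
  [[0,0,0],[0,0,0]],
])

```text
clock: 18.93
position: [0.55, -0.2388, 0.1858]
eef_rot: [0.136, 0.991, 0.001, -0.002]
force: [-3.2, 2.0, 3.0]
opening: -0.0001
gripper_force: 1.6
```

>>> servo_tool([
  [[0,0,-0.03],[0,0,0]],
  [[0,0,-0.02],[0,0,0]],
  [[0,0,0],[0,0,0]],
])

```text
clock: 19.18
position: [0.5519, -0.2403, 0.1783]
eef_rot: [0.136, 0.991, 0.0, 0.001]
force: [-1.3, 3.1, 5.6]
opening: -0.0003
gripper_force: 2.8
```

>>> servo_tool([
  [[0,0,-0.02],[0,0,0]],
  [[0,0,0],[0,0,0]],
])

```text
clock: 19.35
position: [0.5521, -0.2405, 0.1747]
eef_rot: [0.136, 0.991, 0.0, 0.002]
force: [-0.9, 2.7, 6.7]
opening: -0.0002
gripper_force: 3.3
```

>>> servo_tool([
  [[0,0,-0.02],[0,0,0]],
  [[0,0,0],[0,0,0]],
])

```text
clock: 19.52
position: [0.5522, -0.2406, 0.1739]
eef_rot: [0.136, 0.991, 0.0, 0.002]
force: [-6.6, 4.7, 17.9]
opening: 0.0001
gripper_force: 8.9
```

>>> servo_tool([
  [[0,0,-0.01],[0,0,0]],
  [[0,0,0],[0,0,0]],
])

```text
clock: 19.68
position: [0.5523, -0.2406, 0.1738]
eef_rot: [0.136, 0.991, 0.0, 0.002]
force: [-8.9, 5.9, 25.9]
opening: 0.0001
gripper_force: 12.5
```

At the stop: the position is saturated and the force is well over 8.5 N. I lift off and move clear.

>>> servo_tool([
  [[0,0,0],[0,0,0]],
  [[0,0,0.03],[0,0,0]],
  [[0,0,0.05],[0,0,0]],
  [[0,0,0.1],[0,0,0]],
  [[0,0,0.15],[0,0,0]],
])

```text
clock: 20.1
position: [0.5494, -0.2402, 0.2314]
eef_rot: [0.136, 0.991, 0.0, -0.002]
force: [0.7, 0.5, -0.3]
opening: -0.0001
gripper_force: 0.0
```

>>> servo_tool([
  [[0,0,0.18],[0,0,0]],
  [[0,0,0.18],[0,0,0]],
  [[0,0,0.18],[0,0,0]],
  [[0,0,0],[0,0,0]],
  [[0,0,0],[0,0,0]],
])

```text
clock: 20.52
position: [0.5527, -0.242, 0.3453]
eef_rot: [0.136, 0.991, -0.002, 0.005]
force: [-0.3, 0.9, -1.2]
opening: -0.0001
gripper_force: 0.0
```

```bash
python3 car.py
python3 - <<'E'
from h import *
p=bot.capture("scene");P=cloud(p).reshape(-1,3)
m=(P[:,0]>.52)&(P[:,0]<.58)&(P[:,1]>-.27)&(P[:,1]<-.22)&(P[:,2]>.16)&(P[:,2]<.2)
print("plunger z",np.percentile(P[m,2],[50,90]))
m=(P[:,0]>.43)&(P[:,0]<.6)&(P[:,1]>.265)&(P[:,1]<.36)&(P[:,2]>.05)&(P[:,2]<.12);print("small lid",P[m].mean(0),np.percentile(P[m,2],98))
c=np.array([.5862,-.1167])-.132*np.array([.2756,.9613])
d=P[:,:2]-c;x=d@[.9613,-.2756];y=d@[.2756,.9613]
m=(abs(x)<.048)&(abs(y)<.048)&(P[:,2]>.05)&(P[:,2]<.08)
A=np.c_[x[m],y[m],np.ones(m.sum())];print("lid plane",np.linalg.lstsq(A,P[m,2],rcond=None)[0],m.sum())
print(bot.state()["position"],bot.state()["clock"])
E
```

```text
box y' range [-0.1926 -0.0749] 817 start was about -.062 .062
plunger z [0.18524501 0.18788147]
small lid [0.53382586 0.2983414  0.07497098] 0.09243770957509216
lid plane [0.0023614  0.00158012 0.06394859] 338
[ 0.55049012 -0.24073546  0.34032804] 20.6167
```

The lid is flat, the carriage is at its stop, the plunger is back up and the smaller lid has not moved.

```bash
python3 -c "
from cell import bot
print(bot.close_job())"
```

```text
the job is handed in; nothing more can be done
None
```

I handed in the job at about 21 s of the 54 s allowed, and no verdict came back. In the last images the larger lid was flat in the box, the carriage was at its stop, and the plunger had been pressed to its stop and was back up. The smaller lid was still in the rack, but I did not re-measure the other items on the table.

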